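# Sort glass blanks by the drag of their undersides

### The arm

A 6-joint arm with a two-finger parallel gripper is mounted at the origin on the work surface. World frame = base frame: x ahead of the robot, y to its left, z up, the work surface at z = 0. Lengths are in m, angles in degrees, forces in N, time in s.
With the tool pointing down it reaches from about 0.325 to 0.9 m from the base axis. Payload 3.5 kg.
Tool frame: the origin (TCP) lies where the fingers leave the gripper's body, on its centre line; the fingertips stand 73 mm ahead of it and the grasp point (between the pads) lies 54 mm ahead of it (r.tip_reach is the distance from the TCP to the fingertips, in m); z points along the fingers, y is the line along which they close (so a half turn about z gives the same grasp; the last joint's range is limited). The gripper opens to 85 mm and grips with 20 to 120 N. Pads are 22 mm wide; open, the fingers measure 114 mm over their backs; the gripper's body (76 mm by 85 mm) begins 54 mm behind the grasp point. The pads swing forward as they close: fully open they stand 13 mm farther back than shut.
Start: joints at [-75.252, 15.837, -1.513, 72.651, 0, 84.076], TCP at [0.221, -0.585, 0.304] pointing down, gripper open.
Joint ranges: [-178.77, 178.77], [-48.84, 107.48], [-61.69, 71.31], [-111.58, 123.2], [-90, 87.43], [-180, 180]. Speed limits (degrees/s): [147.25, 147.25, 180, 180, 180, 180].

### API

Orientations are given as [roll, pitch, yaw] about the fixed x, y, z axes, in that order (R = Rz(yaw) Ry(pitch) Rx(roll)).
In Python, from bench import r gives the robot as it stands.
- The arm moves only by the tool drive_tool, never from a script. Its argument "increments" is a list of rows, each an object of numbers: "dx", "dy", "dz": the shift along the tool's x, y, z in mm; "ax", "ay", "az": the turn, a rotation vector about the tool's x, y, z in rad; "jaw": the finger opening in mm, from 0 to 85.4. In form: [{"dx": .., "dy": .., "dz": .., "ax": .., "ay": .., "az": .., "jaw": ..}, ...]. A call has 1 to 20 rows; each row shifts and turns the commanded pose from where the row before left it, along the tool's axes as they then stand; what a row does not reach is not made up. A row lasts 1/10 s, in which the tool goes at most 50 mm and 8.59 degrees, less where a joint would pass 70% of its speed; a pose out of reach is approached as far as the arm can. A call is refused whole if a number of a shift passes 50 or a number of a turn 0.15, either way. A call with a gripper value outside its range is refused whole. The fingers move at their own pace and stop on an object; "force" is the grip in N (left out, the last holds). Time passes only in rows, so rows that do not move let the fingers close. It gives the time, the measured TCP pose, the force, the opening and the grip force at its end, in the units of the state.
- r.get_state(): the state, without advancing time (a new reading comes with each control period).
- r.get_image(name): name is "side" or "top" or "wrist"; returns a dict with "image" (384x512x3 uint8, red, green, blue), "depth" (384x512 float32, m along the optical axis (not along the pixel's ray), 0 where there is no reading), "fx", "fy", "cx", "cy" (pixels), "view" (4x4, takes a point from world to camera coordinates); the wrist camera has in their place "tool_from_camera" (4x4, takes a point from camera to tool coordinates, whose origin is the TCP and whose axes are the flange's). Camera axes: x right, y down, z forward; pixel columns grow to the right and rows downward; lengths in m; the calibration is good to about 2 mm. The wrist camera is an equidistant fisheye: a pixel r from the principal point sees the ray r / f radians off the axis. A picture is of the moment at which its call begins: read the wrist's pose just before it.
- r.job_done(): hands the job in; it is judged then, once.
Trained networks look in a picture, given as the dict that the camera call returned (one of the last four; its "shot" number tells which), for a name from the list of things; names that differ only in an ending like _2 or _b are one class to them, and where a whole thing is asked for, a point or a joint stands for the part that bears it (a point fixed in the world has none). Each returns a list of dicts, best first, with "conf" (0 to 1); they miss things now and then, are a little off and sometimes report something else, mostly with a low value. They report only what shows in the picture. A call takes as long as a camera call.
- r.cut_out(picture, label): "pixels" (384x512 bool, what is visible of it) and "rect" ([left, top, right, bottom] in pixels, round what is visible of it).
The state is a dict: "t": time; "joint_positions": joint angles; "qvel": joint speeds; "effort": joint torques, N m; "position": TCP position; "ee_rot": TCP orientation; "wrist_force": force on the tool from outside, world axes, zero at the start; "ft_torque": the same for the moment, N m; "opening": finger opening in m; "finger_force": force on a finger pad.
Only numpy, scipy, OpenCV 4.12 (cv2) and the standard library are available. Lean on these libraries where they do the work, as an engineer would, in place of code of your own. Each camera call takes 0.05 s, during which the arm holds its last target. There are 200 camera calls.

### The job

The three violet glass blanks look alike, but some are polished underneath and some are still rough: feel which by sliding each one flat along the steel plate, away from you, until it is past the brass line, and do not lift it before that. Then set each polished blank in the white tray with the blue floor and each rough one in the pine tray, lying flat on the tray floor, put down gently and not dropped. Leave everything else on the bench where it is.

Things in the scene. Friction and masses are not known exactly. Their poses are not given: they have to be found in the camera images.
- plate: steel plate fixed to the table, 310 mm (its x) by 340 mm (its y) by 20 mm thick; origin at the centre of its underside. A flush yellow brass line 8 mm wide runs along its y through its middle (x = 0), and plate x points away from the robot. On this plate a rough blank drags with 0.7 to 0.8 times the load on it (its weight plus any push), a polished one with 0.08 times.
- slot_1 (a point): point on the plate's top under the middle of one of the three blanks as it starts (within 5 mm; its long side along the plate's x within 0.06 rad). It belongs to the plate and does not follow the blank. Blanks: cast violet glass, 120 by 50 mm, 44 mm high, 0.55 to 0.82 kg, all alike to the eye; some rough underneath, at least one polished, in any order.
- slot_2 (a point): the same for another blank: slot_1, slot_2, slot_3 lie in line along the plate's y, 110 mm apart, slot_1 leftmost
- slot_3 (a point): the same for another blank: slot_1, slot_2, slot_3 lie in line along the plate's y, 110 mm apart, slot_1 leftmost
- tray_done: white tray with a dark blue floor, for polished blanks. 292 mm (its x) by 136 mm (its y), 25 mm high, walls and floor 6 mm thick, 280 by 124 mm inside; origin at the centre of its underside, z up. Fixed to the table left or right of the plate, long side about along world x; two blanks fit end to end along its x, centres 68 mm either side of its middle.
- tray_rough: pine-coloured tray with a brown floor, for rough blanks; same size and axes as tray_done, on the other side of the plate. Fixed to the table.
- spool: bystander, loose: blue solder spool standing on its flat side, 60 mm across, 35 mm high; origin near its underside
- tape: bystander, loose: roll of blue tape lying flat, 96 mm across, 24 mm high; origin near its underside
- driver: bystander, loose: blue-handled screwdriver lying down; origin near its underside
- dish: bystander, loose: small brass bowl, 70 mm across, 30 mm high; origin near its underside
- jar: bystander, loose: amber jar with black cap, 64 mm across, 70 mm high; origin near its underside

How it is judged (in metres and radians):
At the end, for the whole second after the job is handed in: Every polished blank lies in tray_done and every rough one in tray_rough: centre within 100 mm along and 50 mm across of the tray's middle, underside within 6 mm of the tray floor, tilted less than 0.1 rad, at rest and released (x of rough_1 in the frame of tray_rough between -0.1 and 0.1 m and y of rough_1 in the frame of tray_rough between -0.05 and 0.05 m and z of each of rough_1, rough_2 in the frame of tray_rough below 0.012 m and angle between each of rough_1, polished_1, rough_2's own z axis and vertical below 0.1 rad and linear speed of each of rough_1, polished_1, rough_2 below 0.02 m/s and x of polished_1 in the frame of tray_done between -0.1 and 0.1 m and y of polished_1 in the frame of tray_done between -0.05 and 0.05 m and z of polished_1 in the frame of tray_done below 0.012 m and x of rough_2 in the frame of tray_rough between -0.1 and 0.1 m and y of rough_2 in the frame of tray_rough between -0.05 and 0.05 m); the robot touches nothing.
It fails at once if a blank is lifted before it is slid across the line: its underside is 12 to 35 mm above the near half of the plate while its centre is still 40 mm or more short of the line ((z of rough_1 in the frame of plate between 0.032 and 0.055 m and x of rough_1 in the frame of plate between -0.15 and -0.04 m and y of rough_1 in the frame of plate between -0.13 and 0.13 m) or (z of polished_1 in the frame of plate between 0.032 and 0.055 m and x of polished_1 in the frame of plate between -0.15 and -0.04 m and y of polished_1 in the frame of plate between -0.13 and 0.13 m) or (z of rough_2 in the frame of plate between 0.032 and 0.055 m and x of rough_2 in the frame of plate between -0.15 and -0.04 m and y of rough_2 in the frame of plate between -0.13 and 0.13 m)).
It fails at once if a blank is dropped or thrown (faster than 0.6 m/s without the fingers touching it) ((linear speed of rough_1 above 0.6 m/s and contact force between the fingers and rough_1 below 0.1 N) or (linear speed of polished_1 above 0.6 m/s and contact force between the fingers and polished_1 below 0.1 N) or (linear speed of rough_2 above 0.6 m/s and contact force between the fingers and rough_2 below 0.1 N)).
It fails at once if a bystander is moved by more than 30 mm (distance of any of spool, tape, driver, dish, jar from where it was at the start of the episode above 0.03 m).
It also fails if it takes over 72 s, if anything falls off the work surface, if the arm or the gripper's body presses on something with over 40 N, if the wrist force passes 120 N, or if a joint passes its speed limit or range.

## Working session

There is one attempt and no reset: what is moved stays moved. The work goes in short steps, Python scripts to look and compute and a tool call to move; the robot and the scene stay as the last step left them, time stands still between calls to the robot, and variables do not carry over. Pictures are saved under pics/ and viewed, at most 10 in all, crops included, and the job is handed in when it is done.

Besides the shell and the picture viewer there is one more tool, called in YAML: its name, and indented under it one key for each argument. drive_tool: Moves the arm, as the interface text tells. Its arguments: {"type":"object","properties":{"increments":{"type":"array"},"force":{"type":"number"}},"required":["increments"]}

```bash
ls; mkdir -p pics; python3 - <<'E'
from bench import r
import cv2,numpy as np
s=r.get_state(); print({k:np.round(v,3).tolist() for k,v in s.items()})
ims=[]
for n in ("top","side"):
    p=r.get_image(n); np.savez('%s.npz'%n,**{k:v for k,v in p.items()})
    cv2.imwrite('pics/%s0.png'%n,p['image'][:,:,::-1])
    V=np.array(p['view']); Vi=np.linalg.inv(V); 
    for l in ("plate","slot_1","tray_done","tray_rough","spool","tape","driver","dish","jar"):
        for d in r.cut_out(p,l)[:4]:
            m=d['pixels']&(p['depth']>0)
            if m.sum()<10: continue
            v,u=np.nonzero(m); z=p['depth'][m]
            P=np.c_[(u-p['cx'])/p['fx']*z,(v-p['cy'])/p['fy']*z,z,np.ones(len(z))]@Vi.T
            P=P[:,:3]
            rc=cv2.minAreaRect(P[:,:2].astype(np.float32))
            print(n,l,round(d['conf'],2),d['rect'],m.sum(),'c',np.round(rc[0],3),np.round(rc[1],3),round(rc[2],1),'z',np.round(np.percentile(P[:,2],[2,50,98]),3))
E
```

```text
pics
{'t': 0.0, 'joint_positions': [-75.251, 15.879, -1.6, 72.649, 0.001, 84.074], 'qvel': [-0.048, 0.061, -0.092, 0.038, 0.007, -0.08], 'effort': [-0.0, -44.55, 29.521, 0.016, -0.0, 0.0], 'position': [0.22, -0.584, 0.303], 'ee_rot': [-179.873, -0.014, 20.675], 'wrist_force': [-0.179, -0.207, 0.744], 'ft_torque': [-0.036, -0.015, 0.018], 'finger_force': 0.0, 'opening': 0.085}
top plate 0.69 [202.9, 168.4, 322.5, 275.8] 8925 c [ 0.535 -0.003] [0.313 0.343] 5.5 z [0.015 0.019 0.024]
top slot_1 0.68 [202.4, 169.9, 321.6, 277.4] 8716 c [ 0.533 -0.002] [0.312 0.339] 5.4 z [0.015 0.019 0.024]
top tray_done 0.96 [340.9, 183.6, 395.4, 285.8] 4343 c [ 0.51  -0.339] [0.138 0.294] 83.5 z [0.001 0.006 0.026]
top tray_rough 0.65 [120.2, 192.5, 174.2, 295.9] 4589 c [0.465 0.346] [0.151 0.302] 87.2 z [0.001 0.007 0.027]
top spool 0.52 [245.0, 122.7, 266.3, 147.1] 316 c [0.803 0.022] [0.066 0.058] 51.7 z [-0.002  0.033  0.037]
top driver 0.66 [203.1, 104.2, 213.6, 167.0] 314 c [0.804 0.158] [0.204 0.028] 13.4 z [0.001 0.021 0.028]
top dish 0.62 [156.7, 145.4, 177.6, 170.3] 384 c [0.725 0.294] [0.067
[... 525 characters left out ...]
7 c [0.799 0.02 ] [0.055 0.056] 9.0 z [0.004 0.028 0.035]
side spool 0.6 [119.5, 207.2, 159.6, 222.1] 366 c [0.838 0.172] [0.106 0.022] 13.0 z [0.007 0.019 0.026]
side tape 0.91 [206.9, 161.1, 236.9, 181.3] 516 c [ 0.771 -0.138] [0.093 0.129] 21.3 z [-0.     0.016  0.024]
side tape 0.19 [166.0, 267.3, 353.3, 384.0] 12977 c [0.474 0.33 ] [0.16  0.307] 88.6 z [0.004 0.006 0.025]
side driver 0.6 [119.3, 206.7, 197.4, 228.2] 546 c [0.809 0.153] [0.218 0.058] 6.2 z [-0.001  0.017  0.026]
side dish 0.6 [131.0, 247.7, 164.1, 272.6] 726 c [0.733 0.28 ] [0.067 0.101] 33.0 z [0.004 0.019 0.03 ]
side jar 0.87 [240.1, 130.9, 263.4, 151.9] 476 c [ 0.772 -0.379] [0.072 0.243] 20.2 z [-0.002  0.039  0.07 ]
```

View pics/top0.png

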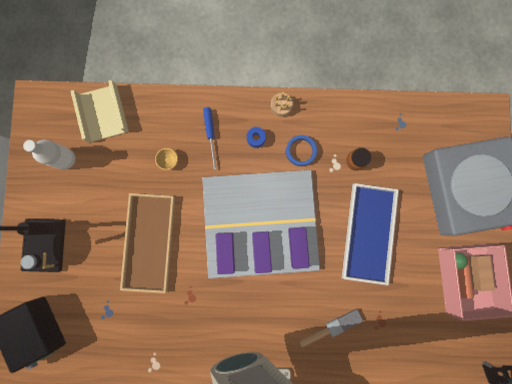

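View pics/side0.png

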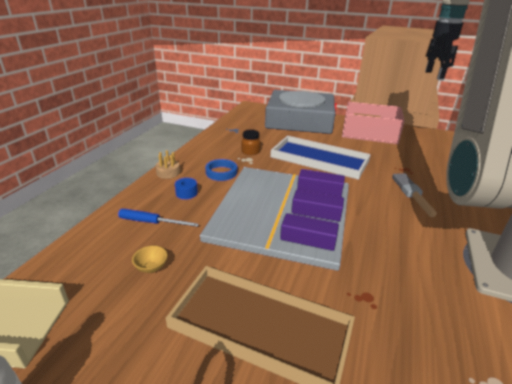

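The top view shows the three violet blanks at about (225,252), (262,252) and (299,247), near side of the brass line (row ~225). The blue-floored tray is on the right at (371,234) and the pine tray on the left at (148,243). The side view agrees with this. Next I'll measure the blanks by colour.

```bash
cat > h.py <<'E'
import numpy as np,cv2
from scipy.spatial.transform import Rotation as Ro
def pix2plane(p,uv,z):
    Vi=np.linalg.inv(np.array(p['view'])); uv=np.atleast_2d(uv)
    d=np.c_[(uv[:,0]-p['cx'])/p['fx'],(uv[:,1]-p['cy'])/p['fy'],np.ones(len(uv))]@Vi[:3,:3].T
    o=Vi[:3,3]; return o+d*((z-o[2])/d[:,2])[:,None]
def violet(p):
    h=cv2.cvtColor(p['image'],cv2.COLOR_RGB2HSV)
    m=cv2.inRange(h,(130,90,30),(155,255,255))
    n,l,st,c=cv2.connectedComponentsWithStats(m)
    return [l==i for i in range(1,n) if st[i,4]>150]
def rects(p,zt):
    out=[]
    for m in violet(p):
        v,u=np.nonzero(m); z=p['depth'][m]
        Vi=np.linalg.inv(np.array(p['view']))
        P=(np.c_[(u-p['cx'])/p['fx']*z,(v-p['cy'])/p['fy']*z,z,np.ones(len(z))]@Vi.T)[:,:3]
        # top face: near height zt
        k=(z>0)&(abs(P[:,2]-zt)<.008)
        frac=k.mean()
        Q=pix2plane(p,np.c_[u,v],zt)[k if k.sum()>100 else slice(None)]
        rc=cv2.minAreaRect(Q[:,:2].astype(np.float32)); a=rc[2]
        w=rc[1]; a=a if w[0]>w[1] else a-90
        out.append((np.round(rc[0],4),np.round(w,3),round(a,1),round(frac,2),np.round(np.percentile(P[:,2],[5,50,95]),3), np.round(Q[:,:2].mean(0),4)))
    return out
def delta(s,tgt,yaw):
    """tool-frame shift in mm and az in rad from state s to tgt/yaw (tool down)"""
    R=Ro.from_euler('xyz',[180,0,s['ee_rot'][2]],degrees=True).as_matrix()
    d=R.T@(np.array(tgt)-s['position'])*1000
    dy=(yaw-s['ee_rot'][2]+180)%360-180
    return np.round(d,1), round(-np.radians(dy),3), 'world',np.round((np.array(tgt)-s['position'])*1000,1)
E
python3 - <<'E'
import numpy as np
from h import *
for n in ('top','side'):
    p=dict(np.load(n+'.npz',allow_pickle=True))
    print(n)
    for o in rects(p,.064): print(*o)
from bench import r
p=r.get_image('top')
# brass line
h=cv2.cvtColor(p['image'],cv2.COLOR_RGB2HSV); m=cv2.inRange(h,(18,110,120),(32,255,255)); m[:,:195]=0;m[:,330:]=0;m[:200]=0;m[240:]=0
v,u=np.nonzero(m);Q=pix2plane(p,np.c_[u,v],.02)[:,:2].astype(np.float32);print('line',len(u),cv2.minAreaRect(Q),Q.mean(0))
for l in('tray_done','tray_rough'):
    mm=r.cut_out(p,l)[0]['pixels']
    hh=h[mm]
    v,u=np.nonzero(mm&(abs(p['depth'])>0)); Vi=np.linalg.inv(np.array(p['view'])); z=p['depth'][v,u]
    P=(np.c_[(u-p['cx'])/p['fx']*z,(v-p['cy'])/p['fy']*z,z,np.ones(len(z))]@Vi.T)[:,:3]
    for lo,hi in((.003,.010),(.02,.03)):
        k=(P[:,2]>lo)&(P[:,2]<hi); c=P[k,:2]; print(l,lo,k.sum(),cv2.minAreaRect(c.astype(np.float32)),c.mean(0),np.median(P[k,2]))
    np.save(l,mm)
E
```

```text
top
[ 0.463 -0.116] [0.116 0.049] 5.9 0.99 [0.059 0.063 0.066] [ 0.4626 -0.1161]
[0.4418 0.0998] [0.116 0.048] 4.5 0.99 [0.06  0.063 0.067] [0.4418 0.0998]
[ 0.4478 -0.0076] [0.116 0.047] 5.7 1.0 [0.06  0.063 0.067] [ 0.4476 -0.0077]
side
[ 4.501e-01 -1.000e-04] [0.12  0.274] -84.4 0.53 [0.026 0.058 0.064] [0.4479 0.0229]
line 232 ((0.5326307415962219, -0.0021157562732696533), (0.006467158906161785, 0.3374691605567932), 5.481753826141357) [ 0.53248096 -0.00134614]
tray_done 0.003 3081 ((0.5114452838897705, -0.3434410095214844), (0.14599929749965668, 0.28586506843566895), 83.30867767333984) [ 0.50814919 -0.34100217] 0.005867239160555648
tray_done 0.02 605 ((0.511091411113739, -0.3395771384239197), (0.13860547542572021, 0.292188435792923), 83.4388427734375) [ 0.50795155 -0.3402946 ] 0.02388912524694664
tray_rough 0.003 3192 ((0.46817925572395325, 0.33625292778015137), (0.13576824963092804, 0.2873656749725342), 88.07388305664062) [0.46388912 0.34253306] 0.006186385585052689
tray_rough 0.02 638 ((0.46684786677360535, 0.34111490845680237), (0.1384943574666977, 0.291971892118454), 88.10005187988281) [0.46350091 0.34220606] 0.024187723539966455
```

```bash
python3 - <<'E'
from h import *; from bench import r
print(delta(r.get_state(),[.463,-.116,.16],5.8))
E
```

```text
(array([ 392.3, -353. ,  143.9]), np.float64(0.26), 'world', array([ 242.4,  468.8, -143.9]))
```

drive_tool:
  increments:
    - {"dx": 24.5, "dy": -22, "dz": 5}
    - {"dx": 24.5, "dy": -22, "dz": 5}
    - {"dx": 24.5, "dy": -22, "dz": 5}
    - {"dx": 24.5, "dy": -22, "dz": 5}
    - {"dx": 24.5, "dy": -22, "dz": 9}
    - {"dx": 24.5, "dy": -22, "dz": 9}
    - {"dx": 24.5, "dy": -22, "dz": 9}
    - {"dx": 24.5, "dy": -22, "dz": 9}
    - {"dx": 24.5, "dy": -22, "dz": 9}
    - {"dx": 24.5, "dy": -22, "dz": 9}
    - {"dx": 24.5, "dy": -22, "dz": 9}
    - {"dx": 24.5, "dy": -22, "dz": 9}
    - {"dx": 24.5, "dy": -22, "dz": 9}
    - {"dx": 24.5, "dy": -22, "dz": 9}
    - {"dx": 24.5, "dy": -22, "dz": 9}
    - {"dx": 24.5, "dy": -22, "dz": 9}
    - {"az": 0.13, "dz": 5}
    - {"az": 0.13, "dz": 5}
    - {}
    - {}

```text
invalid input at $.increments[0]: expected keys dx, dy, dz, ax, ay, az, jaw
```

```bash
python3 - <<'E'
from h import *; from bench import r
s=r.get_state();print(s['position'],s['ee_rot'],s['wrist_force'])
print(delta(s,[.463,-.116,.103],5.8))
p=r.get_image('wrist'); cv2.imwrite('pics/w1.png',p['image'][:,:,::-1])
E
```

```text
[ 0.22058842 -0.58476027  0.30389753] [-1.79996147e+02  3.73032241e-03  2.06718174e+01] [0.70117924 0.13506808 0.13951997]
(array([ 392.3, -353. ,  200.9]), np.float64(0.26), 'world', array([ 242.4,  468.8, -200.9]))
```

View pics/w1.png

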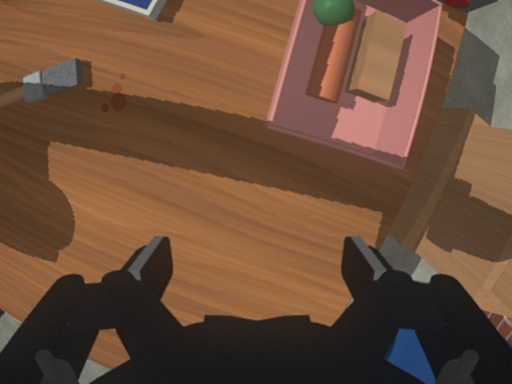

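The call was refused because every row needs all the keys. So this wrist picture is from the start pose, with the fingers near (150,260) and (360,260) and the pink bin above. I'll resend with full rows.

drive_tool:
  increments:
    - {"dx": 24.5, "dy": -22, "dz": 5, "ax": 0, "ay": 0, "az": 0, "jaw": 80}
    - {"dx": 24.5, "dy": -22, "dz": 5, "ax": 0, "ay": 0, "az": 0, "jaw": 80}
    - {"dx": 24.5, "dy": -22, "dz": 5, "ax": 0, "ay": 0, "az": 0, "jaw": 80}
    - {"dx": 24.5, "dy": -22, "dz": 5, "ax": 0, "ay": 0, "az": 0, "jaw": 80}
    - {"dx": 24.5, "dy": -22, "dz": 9, "ax": 0, "ay": 0, "az": 0, "jaw": 80}
    - {"dx": 24.5, "dy": -22, "dz": 9, "ax": 0, "ay": 0, "az": 0, "jaw": 80}
    - {"dx": 24.5, "dy": -22, "dz": 9, "ax": 0, "ay": 0, "az": 0, "jaw": 80}
    - {"dx": 24.5, "dy": -22, "dz": 9, "ax": 0, "ay": 0, "az": 0, "jaw": 80}
    - {"dx": 24.5, "dy": -22, "dz": 9, "ax": 0, "ay": 0, "az": 0, "jaw": 80}
    - {"dx": 24.5, "dy": -22, "dz": 9, "ax": 0, "ay": 0, "az": 0, "jaw": 80}
    - {"dx": 24.5, "dy": -22, "dz": 9, "ax": 0, "ay": 0, "az": 0, "jaw": 80}
    - {"dx": 24.5, "dy": -22, "dz": 9, "ax": 0, "ay": 0, "az": 0, "jaw": 80}
    - {"dx": 24.5, "dy": -22, "dz": 9, "ax": 0, "ay": 0, "az": 0, "jaw": 80}
    - {"dx": 24.5, "dy": -22, "dz": 9, "ax": 0, "ay": 0, "az": 0, "jaw": 80}
    - {"dx": 24.5, "dy": -22, "dz": 9, "ax": 0, "ay": 0, "az": 0, "jaw": 80}
    - {"dx": 24.5, "dy": -22, "dz": 9, "ax": 0, "ay": 0, "az": 0, "jaw": 80}
    - {"dx": 0, "dy": 0, "dz": 5, "ax": 0, "ay": 0, "az": 0.13, "jaw": 80}
    - {"dx": 0, "dy": 0, "dz": 5, "ax": 0, "ay": 0, "az": 0.13, "jaw": 80}
    - {"dx": 0, "dy": 0, "dz": 0, "ax": 0, "ay": 0, "az": 0, "jaw": 80}

```text
t: 3.1
position: [0.4628, -0.1165, 0.1654]
ee_rot: [-180.0, 0.1, 5.8]
wrist_force: [0.6, 0.3, -0.2]
opening: 0.08
finger_force: 0.0
```

```bash
python3 - <<'E'
from h import *; from bench import r
s=r.get_state();print(s['t'],s['position'],s['ee_rot'],s['wrist_force'])
print(delta(s,[.463,-.116,.103],5.8))
p=r.get_image('wrist'); cv2.imwrite('pics/w2.png',p['image'][:,:,::-1])
E
```

```text
3.1 [ 0.46281312 -0.11646683  0.1653604 ] [-1.79967060e+02  6.51678926e-02  5.83887909e+00] [ 0.61641199  0.27559002 -0.24048831]
(array([ 0.2, -0.4, 62.4]), np.float64(0.001), 'world', array([  0.2,   0.5, -62.4]))
```

View pics/w2.png

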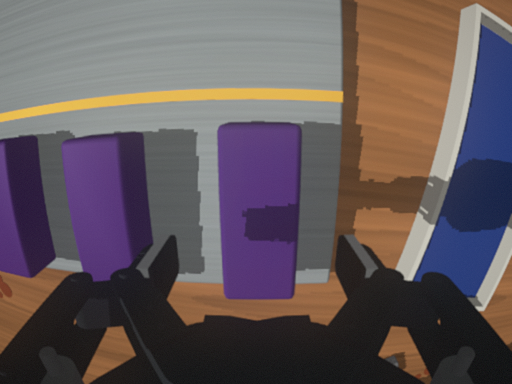

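The blank sits centred between the fingers (columns 220–300, with the fingers at 165 and 350). I'll go down, grip it and hold.

drive_tool:
  increments:
    - {"dx": 0, "dy": 0, "dz": 16, "ax": 0, "ay": 0, "az": 0, "jaw": 80}
    - {"dx": 0, "dy": 0, "dz": 16, "ax": 0, "ay": 0, "az": 0, "jaw": 80}
    - {"dx": 0, "dy": 0, "dz": 16, "ax": 0, "ay": 0, "az": 0, "jaw": 80}
    - {"dx": 0, "dy": 0, "dz": 14, "ax": 0, "ay": 0, "az": 0, "jaw": 80}
    - {"dx": 0, "dy": 0, "dz": 0, "ax": 0, "ay": 0, "az": 0, "jaw": 40}
    - {"dx": 0, "dy": 0, "dz": 0, "ax": 0, "ay": 0, "az": 0, "jaw": 40}
    - {"dx": 0, "dy": 0, "dz": 0, "ax": 0, "ay": 0, "az": 0, "jaw": 40}
    - {"dx": 0, "dy": 0, "dz": 0, "ax": 0, "ay": 0, "az": 0, "jaw": 40}
    - {"dx": 0, "dy": 0, "dz": 0, "ax": 0, "ay": 0, "az": 0, "jaw": 40}
    - {"dx": 0, "dy": 0, "dz": 0, "ax": 0, "ay": 0, "az": 0, "jaw": 40}
  force: 50

```text
t: 4.15
position: [0.4637, -0.1177, 0.1047]
ee_rot: [179.9, -0.1, 5.8]
wrist_force: [-1.1, -3.3, 3.3]
opening: 0.0492
finger_force: 56.0
```

drive_tool:
  increments:
    - {"dx": 5, "dy": 0, "dz": 1, "ax": 0, "ay": 0, "az": 0, "jaw": 40}
    - {"dx": 8, "dy": 0, "dz": 0.5, "ax": 0, "ay": 0, "az": 0, "jaw": 40}
    - {"dx": 8, "dy": 0, "dz": 0, "ax": 0, "ay": 0, "az": 0, "jaw": 40}
    - {"dx": 8, "dy": 0, "dz": 0, "ax": 0, "ay": 0, "az": 0, "jaw": 40}
    - {"dx": 8, "dy": 0, "dz": 0, "ax": 0, "ay": 0, "az": 0, "jaw": 40}
    - {"dx": 8, "dy": 0, "dz": 0, "ax": 0, "ay": 0, "az": 0, "jaw": 40}

```text
t: 4.75
position: [0.4952, -0.1125, 0.104]
ee_rot: [179.9, 1.7, 5.6]
wrist_force: [-37.4, -3.0, 47.4]
opening: 0.0492
finger_force: 62.6
```

drive_tool:
  increments:
    - {"dx": 8, "dy": 0, "dz": 0, "ax": 0, "ay": 0, "az": 0, "jaw": 40}
    - {"dx": 8, "dy": 0, "dz": 0, "ax": 0, "ay": 0, "az": 0, "jaw": 40}
    - {"dx": 8, "dy": 0, "dz": 0, "ax": 0, "ay": 0, "az": 0, "jaw": 40}
    - {"dx": 8, "dy": 0, "dz": 0, "ax": 0, "ay": 0, "az": 0, "jaw": 40}

```text
t: 5.15
position: [0.5286, -0.1092, 0.104]
ee_rot: [179.9, 1.5, 5.6]
wrist_force: [-32.9, -2.3, 41.4]
opening: 0.0489
finger_force: 62.0
```

drive_tool:
  increments:
    - {"dx": 8, "dy": 0, "dz": 0, "ax": 0, "ay": 0, "az": 0, "jaw": 40}
    - {"dx": 8, "dy": 0, "dz": 0, "ax": 0, "ay": 0, "az": 0, "jaw": 40}
    - {"dx": 8, "dy": 0, "dz": 0, "ax": 0, "ay": 0, "az": 0, "jaw": 40}
    - {"dx": 8, "dy": 0, "dz": 0, "ax": 0, "ay": 0, "az": 0, "jaw": 40}

```text
t: 5.55
position: [0.5614, -0.1062, 0.104]
ee_rot: [179.9, 1.4, 5.6]
wrist_force: [-29.7, -2.3, 36.5]
opening: 0.0495
finger_force: 61.5
```

The drag is about 0.8 times the load, so the slot_3 blank is rough. I'll keep sliding past the line.

drive_tool:
  increments:
    - {"dx": 10, "dy": 0, "dz": -1, "ax": 0, "ay": 0, "az": 0, "jaw": 40}
    - {"dx": 10, "dy": 0, "dz": 0, "ax": 0, "ay": 0, "az": 0, "jaw": 40}
    - {"dx": 10, "dy": 0, "dz": 0, "ax": 0, "ay": 0, "az": 0, "jaw": 40}
    - {"dx": 10, "dy": 0, "dz": 0, "ax": 0, "ay": 0, "az": 0, "jaw": 40}
    - {"dx": 10, "dy": 0, "dz": 0, "ax": 0, "ay": 0, "az": 0, "jaw": 40}
    - {"dx": 0, "dy": 0, "dz": 0, "ax": 0, "ay": 0, "az": 0, "jaw": 40}
    - {"dx": 0, "dy": 0, "dz": -15, "ax": 0, "ay": 0, "az": 0, "jaw": 40}
    - {"dx": 0, "dy": 0, "dz": -20, "ax": 0, "ay": 0, "az": 0, "jaw": 40}
    - {"dx": 0, "dy": 0, "dz": -25, "ax": 0, "ay": 0, "az": 0, "jaw": 40}
    - {"dx": 0, "dy": 0, "dz": -25, "ax": 0, "ay": 0, "az": 0, "jaw": 40}
    - {"dx": 0, "dy": 0, "dz": -25, "ax": 0, "ay": 0, "az": 0, "jaw": 40}
    - {"dx": 0, "dy": 0, "dz": 0, "ax": 0, "ay": 0, "az": 0, "jaw": 40}
    - {"dx": 0, "dy": 0, "dz": 0, "ax": 0, "ay": 0, "az": 0, "jaw": 40}

```text
t: 6.85
position: [0.621, -0.1006, 0.2125]
ee_rot: [-179.9, 0.0, 5.8]
wrist_force: [-1.3, 0.3, -7.8]
opening: 0.0492
finger_force: 56.3
```

```bash
cat >> h.py <<'E'
TR=(np.array([.466,.3415]),-1.9); TD=(np.array([.510,-.340]),-6.6)
def at(T,x):
    a=np.radians(T[1]); return T[0]+x*np.array([np.cos(a),np.sin(a)])
E
python3 - <<'E'
from h import *; from bench import r
s=r.get_state();print(s['t'],s['position'],s['ee_rot'],s['wrist_force'],s['opening'])
t=at(TR,.068); print(t,delta(s,[*t,.20],TR[1]))
p=r.get_image('top')
for o in rects(p,.064): print(*o)
zt=np.median(rects(p,.064)[0][4])
for o in rects(p,.15): print(*o)
E
```

```text
6.85 [ 0.62101436 -0.10057372  0.21245207] [-1.79938689e+02  2.48241647e-02  5.79251209e+00] [-1.32904877  0.34297503 -7.78987882] 0.04921163972172024
[0.53396261 0.33924545] (array([ -42.2, -446.4,   12.5]), np.float64(0.134), 'world', array([-87.1, 439.8, -12.5]))
[0.4418 0.0998] [0.116 0.048] 4.5 0.99 [0.059 0.063 0.067] [0.442  0.0998]
[ 0.4474 -0.006 ] [0.116 0.047] 1.5 1.0 [0.06  0.063 0.066] [ 0.4506 -0.0058]
[0.4472 0.0934] [0.107 0.045] 4.5 0.0 [0.059 0.063 0.067] [0.4473 0.0934]
[ 0.4524 -0.004 ] [0.107 0.043] 1.5 0.0 [0.06  0.063 0.066] [ 0.4553 -0.0038]
```

drive_tool:
  increments:
    - {"dx": -2, "dy": -15, "dz": 0, "ax": 0, "ay": 0, "az": 0, "jaw": 40}
    - {"dx": -3.2, "dy": -28, "dz": 0, "ax": 0, "ay": 0, "az": 0, "jaw": 40}
    - {"dx": -3.2, "dy": -35, "dz": 0, "ax": 0, "ay": 0, "az": 0, "jaw": 40}
    - {"dx": -3.2, "dy": -35, "dz": 0, "ax": 0, "ay": 0, "az": 0, "jaw": 40}
    - {"dx": -3.2, "dy": -35, "dz": 0, "ax": 0, "ay": 0, "az": 0, "jaw": 40}
    - {"dx": -3.2, "dy": -35, "dz": 0, "ax": 0, "ay": 0, "az": 0, "jaw": 40}
    - {"dx": -3.2, "dy": -35, "dz": 0, "ax": 0, "ay": 0, "az": 0, "jaw": 40}
    - {"dx": -3.2, "dy": -35, "dz": 0, "ax": 0, "ay": 0, "az": 0, "jaw": 40}
    - {"dx": -3.2, "dy": -35, "dz": 0, "ax": 0, "ay": 0, "az": 0, "jaw": 40}
    - {"dx": -3.2, "dy": -35, "dz": 0, "ax": 0, "ay": 0, "az": 0, "jaw": 40}
    - {"dx": -3.2, "dy": -35, "dz": 0, "ax": 0, "ay": 0, "az": 0, "jaw": 40}
    - {"dx": -3.2, "dy": -35, "dz": 0, "ax": 0, "ay": 0, "az": 0, "jaw": 40}
    - {"dx": -3.2, "dy": -30, "dz": 0, "ax": 0, "ay": 0, "az": 0, "jaw": 40}
    - {"dx": -1.8, "dy": -18.4, "dz": 0, "ax": 0, "ay": 0, "az": 0, "jaw": 40}
    - {"dx": 0, "dy": 0, "dz": 20, "ax": 0, "ay": 0, "az": 0.067, "jaw": 40}
    - {"dx": 0, "dy": 0, "dz": 20, "ax": 0, "ay": 0, "az": 0.067, "jaw": 40}
    - {"dx": 0, "dy": 0, "dz": 20, "ax": 0, "ay": 0, "az": 0, "jaw": 40}
    - {"dx": 0, "dy": 0, "dz": 10, "ax": 0, "ay": 0, "az": 0, "jaw": 40}
    - {"dx": 0, "dy": 0, "dz": 0, "ax": 0, "ay": 0, "az": 0, "jaw": 40}

```text
t: 8.8
position: [0.5462, 0.1945, 0.1487]
ee_rot: [-174.0, 0.9, 11.0]
wrist_force: [-0.1, -0.0, -8.3]
opening: 0.0492
finger_force: 56.0
```

```bash
python3 - <<'E'
from h import *; from bench import r
s=r.get_state();print(s['t'],s['position'],s['ee_rot'],s['wrist_force'],s['opening'])
t=at(TR,.068); print(t,delta(s,[*t,.0955],TR[1]))
for n in('top','side'):
  p=r.get_image(n); 
  for z in(.064,.064+s['position'][2]-.1045): 
    for o in rects(p,z): print(n,round(z,3),*o)
cv2.imwrite('pics/s2.png',p['image'][:,:,::-1])
E
```

```text
8.8 [0.54616522 0.19448337 0.14869721] [-174.00739285    0.91852369   10.99369026] [-8.57296719e-02 -4.57057001e-03 -8.31833408e+00] 0.049167269665572486
[0.53396261 0.33924545] (array([  15.6, -144.4,   53.2]), np.float64(0.225), 'world', array([-12.2, 144.8, -53.2]))
top 0.064 [0.4423 0.0999] [0.117 0.048] 4.5 0.99 [0.06  0.063 0.067] [0.4423 0.0999]
top 0.064 [ 0.4477 -0.0076] [0.116 0.047] 5.7 1.0 [0.06  0.063 0.067] [ 0.4474 -0.0076]
top 0.108 [0.4451 0.0964] [0.112 0.047] 4.5 0.0 [0.06  0.063 0.067] [0.4451 0.0965]
top 0.108 [ 0.4502 -0.0065] [0.111 0.045] 5.7 0.0 [0.06  0.063 0.067] [ 0.45   -0.0065]
side 0.064 [0.465  0.1108] [0.311 0.165] 69.5 0.36 [0.028 0.063 0.111] [0.4458 0.0686]
side 0.108 [0.5426 0.2066] [0.118 0.057] 10.7 0.18 [0.028 0.063 0.111] [0.5382 0.2072]
```

View pics/s2.png

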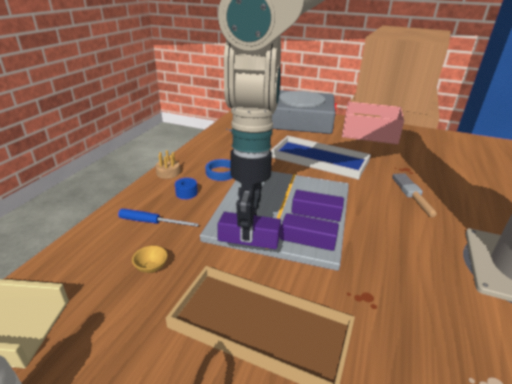

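The arm fell short, tilted about 6°, with the blank hanging over the plate's left edge at (250,230) in the side view. It is clear of the others. I'll raise it, level it and go on more slowly.

drive_tool:
  increments:
    - {"dx": 0, "dy": 0, "dz": -15, "ax": -0.05, "ay": 0, "az": 0, "jaw": 40}
    - {"dx": 0, "dy": 0, "dz": -15, "ax": -0.05, "ay": 0, "az": 0, "jaw": 40}
    - {"dx": 0, "dy": 0, "dz": 0, "ax": 0, "ay": 0, "az": 0, "jaw": 40}

```text
t: 9.2
position: [0.5532, 0.1844, 0.1843]
ee_rot: [-179.3, 0.2, 11.9]
wrist_force: [0.6, 0.6, -6.9]
opening: 0.0497
finger_force: 56.4
```

```bash
sed -i "s/\[180,0,s\['ee_rot'\]\[2\]\]/s['ee_rot']/" h.py; cat >> h.py <<'E'
def full(s,tgt,yaw):
    R=Ro.from_euler('xyz',s['ee_rot'],degrees=True); T=Ro.from_euler('xyz',[180,0,yaw],degrees=True)
    print('t',round(s['t'],2),'pos',np.round(s['position'],4),'rpy',np.round(s['ee_rot'],1),'q',np.round(s['joint_positions'],1),'F',np.round(s['wrist_force'],1),'open',round(s['opening'],4))
    print('shift(now axes)',np.round(R.inv().apply(np.array(tgt)-s['position'])*1000,1),'shift(tgt axes)',np.round(T.inv().apply(np.array(tgt)-s['position'])*1000,1),'rot',np.round((R.inv()*T).as_rotvec(),3))
E
python3 - <<'E'
from h import *; from bench import r
t=at(TR,.068); full(r.get_state(),[*t,.15],TR[1])
E
```

```text
t 9.2 pos [0.5532 0.1844 0.1843] rpy [-179.3    0.2   11.9] q [ 11.8  16.8 -15.5  57.9   0.7 179.9] F [ 0.6  0.6 -6.9] open 0.0497
shift(now axes) [  13.2 -155.1   36.1] shift(tgt axes) [ -24.4 -154.1   34.3] rot [-0.012  0.005  0.24 ]
```

Joint 6 is at its range end (179.9°). I'll turn the tool half a turn to yaw ≈178°, since that orientation works for everything that follows.

drive_tool:
  increments:
    - {"dx": 0, "dy": 0, "dz": 0, "ax": 0, "ay": 0, "az": -0.145, "jaw": 40}
    - {"dx": 0, "dy": 0, "dz": 0, "ax": 0, "ay": 0, "az": -0.145, "jaw": 40}
    - {"dx": 0, "dy": 0, "dz": 0, "ax": 0, "ay": 0, "az": -0.145, "jaw": 40}
    - {"dx": 0, "dy": 0, "dz": 0, "ax": 0, "ay": 0, "az": -0.145, "jaw": 40}
    - {"dx": 0, "dy": 0, "dz": 0, "ax": 0, "ay": 0, "az": -0.145, "jaw": 40}
    - {"dx": 0, "dy": 0, "dz": 0, "ax": 0, "ay": 0, "az": -0.145, "jaw": 40}
    - {"dx": 0, "dy": 0, "dz": 0, "ax": 0, "ay": 0, "az": -0.145, "jaw": 40}
    - {"dx": 0, "dy": 0, "dz": 0, "ax": 0, "ay": 0, "az": -0.145, "jaw": 40}
    - {"dx": 0, "dy": 0, "dz": 0, "ax": 0, "ay": 0, "az": -0.145, "jaw": 40}
    - {"dx": 0, "dy": 0, "dz": 0, "ax": 0, "ay": 0, "az": -0.145, "jaw": 40}
    - {"dx": 0, "dy": 0, "dz": 0, "ax": 0, "ay": 0, "az": -0.145, "jaw": 40}
    - {"dx": 0, "dy": 0, "dz": 0, "ax": 0, "ay": 0, "az": -0.145, "jaw": 40}
    - {"dx": 0, "dy": 0, "dz": 0, "ax": 0, "ay": 0, "az": -0.145, "jaw": 40}
    - {"dx": 0, "dy": 0, "dz": 0, "ax": 0, "ay": 0, "az": -0.145, "jaw": 40}
    - {"dx": 0, "dy": 0, "dz": 0, "ax": 0, "ay": 0, "az": -0.145, "jaw": 40}
    - {"dx": 0, "dy": 0, "dz": 0, "ax": 0, "ay": 0, "az": -0.145, "jaw": 40}
    - {"dx": 0, "dy": 0, "dz": 0, "ax": 0, "ay": 0, "az": -0.145, "jaw": 40}
    - {"dx": 0, "dy": 0, "dz": 0, "ax": 0, "ay": 0, "az": -0.145, "jaw": 40}
    - {"dx": 0, "dy": 0, "dz": 0, "ax": 0, "ay": 0, "az": -0.145, "jaw": 40}
    - {"dx": 0, "dy": 0, "dz": 0, "ax": 0, "ay": 0, "az": -0.145, "jaw": 40}

```text
t: 11.2
position: [0.5504, 0.1837, 0.1804]
ee_rot: [179.4, -0.8, 178.3]
wrist_force: [0.9, -0.6, -8.3]
opening: 0.0494
finger_force: 56.3
```

```bash
python3 - <<'E'
from h import *; from bench import r
t=at(TR,.068); full(r.get_state(),[*t,.13],178.1)
E
```

```text
t 11.2 pos [0.5504 0.1837 0.1804] rpy [179.4  -0.8 178.3] q [ 11.8  17.  -15.8  57.9   0.8  13.4] F [ 0.9 -0.6 -8.3] open 0.0494
shift(now axes) [ 20.3 154.4  52.4] shift(tgt axes) [ 21.6 154.9  50.4] rot [ 0.011 -0.014  0.004]
```

drive_tool:
  increments:
    - {"dx": 1, "dy": 10, "dz": 0, "ax": 0.011, "ay": -0.014, "az": 0, "jaw": 40}
    - {"dx": 3.5, "dy": 24, "dz": 0, "ax": 0, "ay": 0, "az": 0, "jaw": 40}
    - {"dx": 4.5, "dy": 32, "dz": 0, "ax": 0, "ay": 0, "az": 0, "jaw": 40}
    - {"dx": 4.5, "dy": 32, "dz": 0, "ax": 0, "ay": 0, "az": 0, "jaw": 40}
    - {"dx": 4.5, "dy": 28, "dz": 8, "ax": 0, "ay": 0, "az": 0, "jaw": 40}
    - {"dx": 3, "dy": 19, "dz": 12, "ax": 0, "ay": 0, "az": 0, "jaw": 40}
    - {"dx": 1, "dy": 10, "dz": 15, "ax": 0, "ay": 0, "az": 0, "jaw": 40}
    - {"dx": 0, "dy": 0, "dz": 15, "ax": 0, "ay": 0, "az": 0, "jaw": 40}
    - {"dx": 0, "dy": 0, "dz": 0, "ax": 0, "ay": 0, "az": 0, "jaw": 40}

```text
t: 12.1
position: [0.5311, 0.3367, 0.1258]
ee_rot: [-179.6, -0.4, 177.9]
wrist_force: [-1.7, -1.5, -8.0]
opening: 0.0493
finger_force: 56.0
```

```bash
python3 - <<'E'
from h import *; from bench import r
t=at(TR,.068); s=r.get_state(); full(s,[*t,.0905],178.1)
p=r.get_image('side')
for o in rects(p,.064+s['position'][2]-.1045): print(*o)
E
```

```text
t 12.1 pos [0.5311 0.3367 0.1258] rpy [-179.6   -0.4  177.9] q [ 26.5  24.5 -12.2  53.8  -0.2  28.6] F [-1.7 -1.5 -8. ] open 0.0493
shift(now axes) [-3.1  2.9 35.2] shift(tgt axes) [-2.8  2.6 35.3] rot [-0.007 -0.008 -0.003]
[0.4398 0.103 ] [0.112 0.192] -86.8 0.0 [0.026 0.059 0.064] [0.4369 0.1123]
[0.5721 0.3544] [0.032 0.081] -56.6 0.33 [0.046 0.071 0.127] [0.5815 0.3443]
[0.5018 0.3403] [0.056 0.064] -2.1 0.64 [0.05  0.084 0.087] [0.4988 0.3409]
```

drive_tool:
  increments:
    - {"dx": -1.5, "dy": 1.5, "dz": 9, "ax": -0.007, "ay": -0.008, "az": 0, "jaw": 40}
    - {"dx": -1.5, "dy": 1, "dz": 9, "ax": 0, "ay": 0, "az": 0, "jaw": 40}
    - {"dx": 0, "dy": 0, "dz": 7, "ax": 0, "ay": 0, "az": 0, "jaw": 40}
    - {"dx": 0, "dy": 0, "dz": 5, "ax": 0, "ay": 0, "az": 0, "jaw": 40}
    - {"dx": 0, "dy": 0, "dz": 3, "ax": 0, "ay": 0, "az": 0, "jaw": 40}
    - {"dx": 0, "dy": 0, "dz": 1, "ax": 0, "ay": 0, "az": 0, "jaw": 40}
    - {"dx": 0, "dy": 0, "dz": 0, "ax": 0, "ay": 0, "az": 0, "jaw": 40}

```text
t: 12.85
position: [0.537, 0.3412, 0.096]
ee_rot: [179.7, 0.4, 178.0]
wrist_force: [0.1, 0.7, -7.5]
opening: 0.0495
finger_force: 56.2
```

drive_tool:
  increments:
    - {"dx": 0, "dy": 0, "dz": 2, "ax": 0, "ay": 0, "az": 0, "jaw": 40}
    - {"dx": 0, "dy": 0, "dz": 2, "ax": 0, "ay": 0, "az": 0, "jaw": 40}
    - {"dx": 0, "dy": 0, "dz": 1, "ax": 0, "ay": 0, "az": 0, "jaw": 40}
    - {"dx": 0, "dy": 0, "dz": 0, "ax": 0, "ay": 0, "az": 0, "jaw": 40}

```text
t: 13.25
position: [0.5368, 0.3412, 0.0907]
ee_rot: [179.8, 0.4, 178.0]
wrist_force: [0.6, -0.1, -7.1]
opening: 0.0492
finger_force: 56.2
```

drive_tool:
  increments:
    - {"dx": 0, "dy": 0, "dz": 0.7, "ax": 0, "ay": 0, "az": 0, "jaw": 40}
    - {"dx": 0, "dy": 0, "dz": 0.3, "ax": 0, "ay": 0, "az": 0, "jaw": 40}

```text
t: 13.45
position: [0.5369, 0.3412, 0.0905]
ee_rot: [179.7, 0.4, 178.0]
wrist_force: [-2.8, -0.3, -2.9]
opening: 0.0494
finger_force: 56.7
```

drive_tool:
  increments:
    - {"dx": 0, "dy": 0, "dz": 0.5, "ax": 0, "ay": 0, "az": 0, "jaw": 40}
    - {"dx": 0, "dy": 0, "dz": 0, "ax": 0, "ay": 0, "az": 0, "jaw": 65}
    - {"dx": 0, "dy": 0, "dz": 0, "ax": 0, "ay": 0, "az": 0, "jaw": 65}
    - {"dx": 0, "dy": 0, "dz": -5, "ax": 0, "ay": 0, "az": 0, "jaw": 65}
    - {"dx": 0, "dy": 0, "dz": -20, "ax": 0, "ay": 0, "az": 0, "jaw": 65}
    - {"dx": 0, "dy": 0, "dz": -25, "ax": 0, "ay": 0, "az": 0, "jaw": 80}
    - {"dx": 0, "dy": 0, "dz": -25, "ax": 0, "ay": 0, "az": 0, "jaw": 80}
    - {"dx": 0, "dy": 0, "dz": -5, "ax": 0, "ay": 0, "az": 0, "jaw": 80}
    - {"dx": 0, "dy": 0, "dz": 0, "ax": 0, "ay": 0, "az": 0, "jaw": 80}

```text
t: 14.35
position: [0.5377, 0.3415, 0.1713]
ee_rot: [179.6, 0.6, 178.0]
wrist_force: [-0.4, 0.3, -0.4]
opening: 0.0801
finger_force: 0.0
```

```bash
python3 - <<'E'
from h import *; from bench import r
full(r.get_state(),[.442,.100,.16],184.5)
p=r.get_image('side')
for o in rects(p,.05): print(*o)
E
```

```text
t 14.35 pos [0.5377 0.3415 0.1713] rpy [179.6   0.6 178. ] q [26.6 22.  -9.8 57.5  0.  28.6] F [-0.4  0.3 -0.4] open 0.0801
shift(now axes) [  87.2 -244.7    8.8] shift(tgt axes) [ 114.3 -233.2   11.3] rot [ 0.006  0.011 -0.114]
[0.4443 0.0689] [0.117 0.134] -87.0 0.23 [0.026 0.059 0.064] [0.4425 0.0744]
[0.5356 0.3456] [0.054 0.118] -1.4 0.62 [0.014 0.048 0.051] [0.5293 0.3482]
```

The first rough blank is down in the pine tray at about (0.536, 0.344). Next is slot_1.

drive_tool:
  increments:
    - {"dx": 6, "dy": -16, "dz": 0, "ax": 0.006, "ay": 0.011, "az": 0, "jaw": 80}
    - {"dx": 11, "dy": -31, "dz": 0, "ax": 0, "ay": 0, "az": 0, "jaw": 80}
    - {"dx": 14, "dy": -40, "dz": 0, "ax": 0, "ay": 0, "az": 0, "jaw": 80}
    - {"dx": 14, "dy": -40, "dz": 0, "ax": 0, "ay": 0, "az": 0, "jaw": 80}
    - {"dx": 14, "dy": -40, "dz": 0, "ax": 0, "ay": 0, "az": 0, "jaw": 80}
    - {"dx": 14, "dy": -40, "dz": 0, "ax": 0, "ay": 0, "az": 0, "jaw": 80}
    - {"dx": 10, "dy": -27, "dz": 4, "ax": 0, "ay": 0, "az": 0, "jaw": 80}
    - {"dx": 4, "dy": -11, "dz": 4, "ax": 0, "ay": 0, "az": -0.057, "jaw": 80}
    - {"dx": 0, "dy": 0, "dz": 4, "ax": 0, "ay": 0, "az": -0.057, "jaw": 80}
    - {"dx": 0, "dy": 0, "dz": 0, "ax": 0, "ay": 0, "az": 0, "jaw": 80}

```text
t: 15.4
position: [0.4383, 0.0979, 0.1561]
ee_rot: [-179.9, -0.5, -175.6]
wrist_force: [-0.3, -0.2, 0.8]
opening: 0.0798
finger_force: 0.0
```

```bash
python3 - <<'E'
from h import *; from bench import r
full(r.get_state(),[.442,.100,.105],184.5)
E
```

```text
t 15.4 pos [0.4383 0.0979 0.1561] rpy [-179.9   -0.5 -175.6] q [  4.4   6.1 -33.   51.4  -0.1  -0. ] F [-0.3 -0.2  0.8] open 0.0798
shift(now axes) [-4.3  1.9 51.1] shift(tgt axes) [-3.9  1.8 51.1] rot [-0.001 -0.009 -0.001]
```

drive_tool:
  increments:
    - {"dx": -2, "dy": 1, "dz": 14, "ax": 0, "ay": -0.009, "az": 0, "jaw": 80}
    - {"dx": -2, "dy": 1, "dz": 14, "ax": 0, "ay": 0, "az": 0, "jaw": 80}
    - {"dx": 0, "dy": 0, "dz": 13, "ax": 0, "ay": 0, "az": 0, "jaw": 80}
    - {"dx": 0, "dy": 0, "dz": 10, "ax": 0, "ay": 0, "az": 0, "jaw": 80}
    - {"dx": 0, "dy": 0, "dz": 0, "ax": 0, "ay": 0, "az": 0, "jaw": 40}
    - {"dx": 0, "dy": 0, "dz": 0, "ax": 0, "ay": 0, "az": 0, "jaw": 40}
    - {"dx": 0, "dy": 0, "dz": 0, "ax": 0, "ay": 0, "az": 0, "jaw": 40}
    - {"dx": 0, "dy": 0, "dz": 0, "ax": 0, "ay": 0, "az": 0, "jaw": 40}
    - {"dx": 0, "dy": 0, "dz": 0, "ax": 0, "ay": 0, "az": 0, "jaw": 40}
    - {"dx": 0, "dy": 0, "dz": 0, "ax": 0, "ay": 0, "az": 0, "jaw": 40}
  force: 50

```text
t: 16.4
position: [0.4449, 0.1013, 0.1072]
ee_rot: [-179.9, 0.3, -175.5]
wrist_force: [0.2, -0.3, -1.2]
opening: 0.0487
finger_force: 55.2
```

drive_tool:
  increments:
    - {"dx": -5, "dy": 0, "dz": 0.4, "ax": 0, "ay": 0, "az": 0, "jaw": 40}
    - {"dx": -8, "dy": 0, "dz": 0.4, "ax": 0, "ay": 0, "az": 0, "jaw": 40}
    - {"dx": -8, "dy": 0, "dz": 0, "ax": 0, "ay": 0, "az": 0, "jaw": 40}
    - {"dx": -8, "dy": 0, "dz": 0, "ax": 0, "ay": 0, "az": 0, "jaw": 40}
    - {"dx": -8, "dy": 0, "dz": 0, "ax": 0, "ay": 0, "az": 0, "jaw": 40}
    - {"dx": -8, "dy": 0, "dz": 0, "ax": 0, "ay": 0, "az": 0, "jaw": 40}

```text
t: 17.0
position: [0.4897, 0.1049, 0.1072]
ee_rot: [-179.9, 0.3, -175.5]
wrist_force: [-3.1, -1.3, 5.3]
opening: 0.049
finger_force: 56.1
```

drive_tool:
  increments:
    - {"dx": -8, "dy": 0, "dz": 0.6, "ax": 0, "ay": 0, "az": 0, "jaw": 40}
    - {"dx": -8, "dy": 0, "dz": 0, "ax": 0, "ay": 0, "az": 0, "jaw": 40}
    - {"dx": -8, "dy": 0, "dz": 0, "ax": 0, "ay": 0, "az": 0, "jaw": 40}
    - {"dx": -8, "dy": 0, "dz": 0, "ax": 0, "ay": 0, "az": 0, "jaw": 40}

```text
t: 17.4
position: [0.5218, 0.1075, 0.1072]
ee_rot: [-179.9, 0.3, -175.5]
wrist_force: [-3.5, -1.2, 7.1]
opening: 0.0492
finger_force: 56.4
```

drive_tool:
  increments:
    - {"dx": -8, "dy": 0, "dz": 0, "ax": 0, "ay": 0, "az": 0, "jaw": 40}
    - {"dx": -8, "dy": 0, "dz": 0, "ax": 0, "ay": 0, "az": 0, "jaw": 40}
    - {"dx": -8, "dy": 0, "dz": 0, "ax": 0, "ay": 0, "az": 0, "jaw": 40}

```text
t: 17.7
position: [0.5457, 0.1094, 0.1072]
ee_rot: [-179.9, 0.3, -175.5]
wrist_force: [-3.6, -0.8, 6.1]
opening: 0.0492
finger_force: 56.4
```

Drag over load is about 0.27 here, which is ambiguous. I'll press harder and measure again.

drive_tool:
  increments:
    - {"dx": -5, "dy": 0, "dz": 1, "ax": 0, "ay": 0, "az": 0, "jaw": 40}
    - {"dx": -5, "dy": 0, "dz": 1, "ax": 0, "ay": 0, "az": 0, "jaw": 40}
    - {"dx": -5, "dy": 0, "dz": 0, "ax": 0, "ay": 0, "az": 0, "jaw": 40}
    - {"dx": -5, "dy": 0, "dz": 0, "ax": 0, "ay": 0, "az": 0, "jaw": 40}

```text
t: 18.1
position: [0.5663, 0.111, 0.1072]
ee_rot: [-179.9, 0.4, -175.5]
wrist_force: [-5.6, -0.4, 15.6]
opening: 0.0493
finger_force: 57.4
```

drive_tool:
  increments:
    - {"dx": -5, "dy": 0, "dz": 0, "ax": 0, "ay": 0, "az": 0, "jaw": 40}
    - {"dx": -5, "dy": 0, "dz": 0, "ax": 0, "ay": 0, "az": 0, "jaw": 40}
    - {"dx": -5, "dy": 0, "dz": 0, "ax": 0, "ay": 0, "az": 0, "jaw": 40}

```text
t: 18.4
position: [0.5812, 0.1122, 0.1072]
ee_rot: [-179.9, 0.4, -175.5]
wrist_force: [-5.4, -0.8, 14.6]
opening: 0.0489
finger_force: 57.4
```

drive_tool:
  increments:
    - {"dx": 3, "dy": 0, "dz": 0, "ax": 0, "ay": 0, "az": 0, "jaw": 40}
    - {"dx": 5, "dy": 0, "dz": 0, "ax": 0, "ay": 0, "az": 0, "jaw": 40}
    - {"dx": 5, "dy": 0, "dz": 0, "ax": 0, "ay": 0, "az": 0, "jaw": 40}
    - {"dx": 5, "dy": 0, "dz": 0, "ax": 0, "ay": 0, "az": 0, "jaw": 40}

```text
t: 18.8
position: [0.5662, 0.1109, 0.1072]
ee_rot: [-179.9, 0.8, -175.5]
wrist_force: [3.2, 0.5, 7.0]
opening: 0.049
finger_force: 56.1
```

drive_tool:
  increments:
    - {"dx": -5, "dy": 0, "dz": 0, "ax": 0, "ay": 0, "az": 0, "jaw": 40}
    - {"dx": -5, "dy": 0, "dz": 0, "ax": 0, "ay": 0, "az": 0, "jaw": 40}
    - {"dx": -5, "dy": 0, "dz": 0, "ax": 0, "ay": 0, "az": 0, "jaw": 40}
    - {"dx": -5, "dy": 0, "dz": 0, "ax": 0, "ay": 0, "az": 0, "jaw": 40}

```text
t: 19.2
position: [0.5832, 0.1123, 0.1072]
ee_rot: [-179.9, 0.4, -175.5]
wrist_force: [-4.6, -0.0, 14.9]
opening: 0.0493
finger_force: 57.3
```

```bash
python3 - <<'E'
from h import *; from bench import r
full(r.get_state(),[.6,.12,.105],184.5)
p=r.get_image('side')
for o in rects(p,.064): print(*o)
cv2.imwrite('pics/s3.png',p['image'][:,:,::-1])
E
```

```text
t 19.2 pos [0.5832 0.1123 0.1072] rpy [-179.9    0.4 -175.5] q [  4.7  22.3 -18.5  48.9  -0.1   0.2] F [-4.6 -0.  14.9] open 0.0493
shift(now axes) [-17.4   6.3   2.3] shift(tgt axes) [-17.4   6.3   2.2] rot [-0.001  0.007  0.   ]
[0.4472 0.0019] [0.115 0.054] 6.2 0.51 [0.027 0.057 0.064] [0.4465 0.002 ]
[0.5783 0.1186] [0.117 0.058] 4.9 0.49 [0.027 0.057 0.064] [0.5693 0.1203]
[0.5264 0.3668] [0.073 0.123] -2.0 0.0 [0.014 0.048 0.05 ] [0.5236 0.3685]
```

View pics/s3.png

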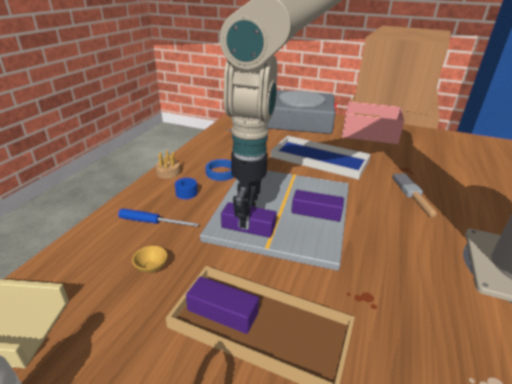

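The slot_1 blank, now at (248,220), slid along with the gripper and drags only about 0.23 of its load. That is far below the first blank. To be sure, I'll leave it here past the line and feel slot_2 before deciding.

drive_tool:
  increments:
    - {"dx": 0, "dy": 0, "dz": -1.5, "ax": 0, "ay": 0, "az": 0, "jaw": 40}
    - {"dx": 0, "dy": 0, "dz": -0.5, "ax": 0, "ay": 0, "az": 0, "jaw": 70}
    - {"dx": 0, "dy": 0, "dz": 0, "ax": 0, "ay": 0, "az": 0, "jaw": 80}
    - {"dx": 0, "dy": 0, "dz": 0, "ax": 0, "ay": 0, "az": 0, "jaw": 80}
    - {"dx": 0, "dy": 0, "dz": -20, "ax": 0, "ay": 0, "az": 0, "jaw": 80}
    - {"dx": 0, "dy": 0, "dz": -30, "ax": 0, "ay": 0, "az": 0, "jaw": 80}
    - {"dx": 15, "dy": -10, "dz": -5, "ax": 0, "ay": 0, "az": 0, "jaw": 80}
    - {"dx": 30, "dy": -25, "dz": 0, "ax": 0, "ay": 0, "az": 0, "jaw": 80}
    - {"dx": 35, "dy": -30, "dz": 0, "ax": 0, "ay": 0, "az": 0, "jaw": 80}
    - {"dx": 30, "dy": -25, "dz": 0, "ax": 0, "ay": 0, "az": 0, "jaw": 80}
    - {"dx": 15, "dy": -15, "dz": 0, "ax": 0, "ay": 0, "az": -0.02, "jaw": 80}
    - {"dx": 0, "dy": 0, "dz": 0, "ax": 0, "ay": 0, "az": 0, "jaw": 80}

```text
t: 20.45
position: [0.463, -0.0034, 0.1601]
ee_rot: [-180.0, 0.1, -174.5]
wrist_force: [-0.0, -0.4, 0.7]
opening: 0.0801
finger_force: 0.0
```

```bash
python3 - <<'E'
from h import *; from bench import r
full(r.get_state(),[.4477,-.0076,.105],185.7)
E
```

```text
t 20.45 pos [ 0.463  -0.0034  0.1601] rpy [-1.800e+02  1.000e-01 -1.745e+02] q [ -8.4   6.8 -31.6  51.4  -0.  -13.9] F [-0.  -0.4  0.7] open 0.0801
shift(now axes) [15.8 -2.7 55.1] shift(tgt axes) [15.7 -2.7 55.1] rot [-0.001  0.002 -0.004]
```

drive_tool:
  increments:
    - {"dx": 8, "dy": -1.5, "dz": 12, "ax": 0, "ay": 0, "az": 0, "jaw": 80}
    - {"dx": 8, "dy": -1.2, "dz": 14, "ax": 0, "ay": 0, "az": 0, "jaw": 80}
    - {"dx": 0, "dy": 0, "dz": 14, "ax": 0, "ay": 0, "az": 0, "jaw": 80}
    - {"dx": 0, "dy": 0, "dz": 12, "ax": 0, "ay": 0, "az": 0, "jaw": 80}
    - {"dx": 0, "dy": 0, "dz": 3, "ax": 0, "ay": 0, "az": 0, "jaw": 80}
    - {"dx": 0, "dy": 0, "dz": 0, "ax": 0, "ay": 0, "az": 0, "jaw": 40}
    - {"dx": 0, "dy": 0, "dz": 0, "ax": 0, "ay": 0, "az": 0, "jaw": 40}
    - {"dx": 0, "dy": 0, "dz": 0, "ax": 0, "ay": 0, "az": 0, "jaw": 40}
    - {"dx": 0, "dy": 0, "dz": 0, "ax": 0, "ay": 0, "az": 0, "jaw": 40}
    - {"dx": 0, "dy": 0, "dz": 0, "ax": 0, "ay": 0, "az": 0, "jaw": 40}
    - {"dx": 0, "dy": 0, "dz": 0, "ax": 0, "ay": 0, "az": 0, "jaw": 40}
  force: 50

```text
t: 21.55
position: [0.4514, -0.0069, 0.1065]
ee_rot: [-179.9, 0.4, -174.3]
wrist_force: [0.2, -1.4, 4.0]
opening: 0.0494
finger_force: 53.8
```

drive_tool:
  increments:
    - {"dx": -5, "dy": 0, "dz": 0.4, "ax": 0, "ay": 0, "az": 0, "jaw": 40}
    - {"dx": -8, "dy": 0, "dz": 0.4, "ax": 0, "ay": 0, "az": 0, "jaw": 40}
    - {"dx": -8, "dy": 0, "dz": 0, "ax": 0, "ay": 0, "az": 0, "jaw": 40}
    - {"dx": -8, "dy": 0, "dz": 0, "ax": 0, "ay": 0, "az": 0, "jaw": 40}
    - {"dx": -8, "dy": 0, "dz": 0, "ax": 0, "ay": 0, "az": 0, "jaw": 40}
    - {"dx": -8, "dy": 0, "dz": 0, "ax": 0, "ay": 0, "az": 0, "jaw": 40}

```text
t: 22.15
position: [0.4827, -0.0022, 0.1055]
ee_rot: [-179.9, -1.3, -174.4]
wrist_force: [-31.2, -2.7, 43.4]
opening: 0.0491
finger_force: 60.3
```

drive_tool:
  increments:
    - {"dx": -8, "dy": 0, "dz": 0, "ax": 0, "ay": 0, "az": 0, "jaw": 40}
    - {"dx": -8, "dy": 0, "dz": 0, "ax": 0, "ay": 0, "az": 0, "jaw": 40}
    - {"dx": -8, "dy": 0, "dz": 0, "ax": 0, "ay": 0, "az": 0, "jaw": 40}
    - {"dx": -8, "dy": 0, "dz": 0, "ax": 0, "ay": 0, "az": 0, "jaw": 40}

```text
t: 22.55
position: [0.5168, 0.001, 0.1056]
ee_rot: [-179.9, -1.0, -174.4]
wrist_force: [-25.3, -2.6, 34.3]
opening: 0.0492
finger_force: 59.2
```

The slot_2 blank drags like slot_3 (31 N at the same pressing), so it is rough and slot_1 is the polished one. I'll finish this slide and lift.

drive_tool:
  increments:
    - {"dx": -12, "dy": 0, "dz": -0.5, "ax": 0, "ay": 0, "az": 0, "jaw": 40}
    - {"dx": -12, "dy": 0, "dz": 0, "ax": 0, "ay": 0, "az": 0, "jaw": 40}
    - {"dx": -12, "dy": 0, "dz": 0, "ax": 0, "ay": 0, "az": 0, "jaw": 40}
    - {"dx": -12, "dy": 0, "dz": 0, "ax": 0, "ay": 0, "az": 0, "jaw": 40}
    - {"dx": -12, "dy": 0, "dz": 0, "ax": 0, "ay": 0, "az": 0, "jaw": 40}
    - {"dx": -10, "dy": 0, "dz": 0, "ax": 0, "ay": 0, "az": 0, "jaw": 40}
    - {"dx": 0, "dy": 0, "dz": 0, "ax": 0, "ay": 0, "az": 0, "jaw": 40}
    - {"dx": 0, "dy": 0, "dz": -15, "ax": 0, "ay": 0, "az": 0, "jaw": 40}
    - {"dx": 0, "dy": 0, "dz": -25, "ax": 0, "ay": 0, "az": 0, "jaw": 40}
    - {"dx": 0, "dy": 0, "dz": -25, "ax": 0, "ay": 0, "az": 0, "jaw": 40}
    - {"dx": 0, "dy": 0, "dz": -25, "ax": 0, "ay": 0, "az": 0, "jaw": 40}
    - {"dx": 0, "dy": 0, "dz": -10, "ax": 0, "ay": 0, "az": 0, "jaw": 40}
    - {"dx": 0, "dy": 0, "dz": 0, "ax": 0, "ay": 0, "az": 0, "jaw": 40}
    - {"dx": 0, "dy": 0, "dz": 0, "ax": 0, "ay": 0, "az": 0, "jaw": 40}

```text
t: 23.95
position: [0.5952, 0.0081, 0.2049]
ee_rot: [-180.0, 0.2, -174.3]
wrist_force: [0.1, -0.3, -5.4]
opening: 0.0493
finger_force: 54.5
```

```bash
python3 - <<'E'
from h import *; from bench import r
t=at(TR,-.068);print(t); full(r.get_state(),[*t,.2],178.1)
E
```

```text
[0.39803739 0.34375455]
t 23.95 pos [0.5952 0.0081 0.2049] rpy [-180.     0.2 -174.3] q [ -5.4  16.7 -12.9  60.3   0.  -11.1] F [ 0.1 -0.3 -5.4] open 0.0493
shift(now axes) [163.1 353.4   4.2] shift(tgt axes) [208.2 328.9   4.9] rot [-0.     0.003  0.132]
```

drive_tool:
  increments:
    - {"dx": 5, "dy": 11, "dz": 0, "ax": 0, "ay": 0, "az": 0, "jaw": 40}
    - {"dx": 10, "dy": 22, "dz": 0, "ax": 0, "ay": 0, "az": 0, "jaw": 40}
    - {"dx": 15, "dy": 32, "dz": 0, "ax": 0, "ay": 0, "az": 0, "jaw": 40}
    - {"dx": 18, "dy": 39, "dz": 0, "ax": 0, "ay": 0, "az": 0, "jaw": 40}
    - {"dx": 18, "dy": 39, "dz": 0, "ax": 0, "ay": 0, "az": 0, "jaw": 40}
    - {"dx": 18, "dy": 39, "dz": 0, "ax": 0, "ay": 0, "az": 0, "jaw": 40}
    - {"dx": 18, "dy": 39, "dz": 0, "ax": 0, "ay": 0, "az": 0, "jaw": 40}
    - {"dx": 18, "dy": 39, "dz": 0, "ax": 0, "ay": 0, "az": 0, "jaw": 40}
    - {"dx": 18, "dy": 39, "dz": 0, "ax": 0, "ay": 0, "az": 0, "jaw": 40}
    - {"dx": 13, "dy": 29, "dz": 0, "ax": 0, "ay": 0, "az": 0, "jaw": 40}
    - {"dx": 8, "dy": 17, "dz": 5, "ax": 0, "ay": 0, "az": 0.066, "jaw": 40}
    - {"dx": 4, "dy": 8.4, "dz": 15, "ax": 0, "ay": 0, "az": 0.066, "jaw": 40}
    - {"dx": 0, "dy": 0, "dz": 20, "ax": 0, "ay": 0, "az": 0, "jaw": 40}
    - {"dx": 0, "dy": 0, "dz": 20, "ax": 0, "ay": 0, "az": 0, "jaw": 40}
    - {"dx": 0, "dy": 0, "dz": 15, "ax": 0, "ay": 0, "az": 0, "jaw": 40}
    - {"dx": 0, "dy": 0, "dz": 0, "ax": 0, "ay": 0, "az": 0, "jaw": 40}

```text
t: 25.55
position: [0.3964, 0.3423, 0.1262]
ee_rot: [-179.7, -0.1, 178.1]
wrist_force: [-0.9, -0.5, -6.1]
opening: 0.0492
finger_force: 54.1
```

```bash
python3 - <<'E'
from h import *; from bench import r
t=at(TR,-.068);print(t); full(r.get_state(),[*t,.0925],178.1)
p=r.get_image('side')
s=r.get_state()
for o in rects(p,.064+s['position'][2]-.1065): print(*o)
E
```

```text
[0.39803739 0.34375455]
t 25.55 pos [0.3964 0.3423 0.1262] rpy [-1.797e+02 -1.000e-01  1.781e+02] q [ 33.8  15.1 -26.1  49.1  -0.2  35.7] F [-0.9 -0.5 -6.1] open 0.0492
shift(now axes) [-1.7  1.7 33.7] shift(tgt axes) [-1.6  1.5 33.7] rot [-0.005 -0.002  0.001]
[0.5642 0.1652] [0.117 0.087] 4.7 0.0 [0.027 0.059 0.064] [0.5618 0.1666]
[0.5183 0.3828] [0.07  0.117] -2.1 0.0 [0.014 0.048 0.051] [0.5156 0.3845]
[0.4361 0.3453] [0.032 0.054] -86.8 0.54 [0.046 0.083 0.086] [0.436  0.3474]
[0.3606 0.3479] [0.054 0.055] -0.6 0.65 [0.048 0.083 0.085] [0.3594 0.349 ]
```

drive_tool:
  increments:
    - {"dx": -2, "dy": 1, "dz": 9, "ax": -0.005, "ay": 0, "az": 0, "jaw": 40}
    - {"dx": -1, "dy": 0, "dz": 9, "ax": 0, "ay": 0, "az": 0, "jaw": 40}
    - {"dx": 0, "dy": 0, "dz": 7, "ax": 0, "ay": 0, "az": 0, "jaw": 40}
    - {"dx": 0, "dy": 0, "dz": 4, "ax": 0, "ay": 0, "az": 0, "jaw": 40}
    - {"dx": 0, "dy": 0, "dz": 2, "ax": 0, "ay": 0, "az": 0, "jaw": 40}
    - {"dx": 0, "dy": 0, "dz": 1, "ax": 0, "ay": 0, "az": 0, "jaw": 40}
    - {"dx": 0, "dy": 0, "dz": 0, "ax": 0, "ay": 0, "az": 0, "jaw": 40}

```text
t: 26.3
position: [0.4033, 0.3449, 0.098]
ee_rot: [179.7, 0.3, 178.1]
wrist_force: [-0.7, -0.4, -5.2]
opening: 0.0493
finger_force: 54.4
```

drive_tool:
  increments:
    - {"dx": 0, "dy": 0, "dz": 2, "ax": 0, "ay": 0, "az": 0, "jaw": 40}
    - {"dx": 0, "dy": 0, "dz": 2, "ax": 0, "ay": 0, "az": 0, "jaw": 40}
    - {"dx": 0, "dy": 0, "dz": 1, "ax": 0, "ay": 0, "az": 0, "jaw": 40}
    - {"dx": 0, "dy": 0, "dz": 0.7, "ax": 0, "ay": 0, "az": 0, "jaw": 40}
    - {"dx": 0, "dy": 0, "dz": 0, "ax": 0, "ay": 0, "az": 0, "jaw": 40}

```text
t: 26.8
position: [0.4032, 0.3449, 0.0925]
ee_rot: [179.7, 0.3, 178.1]
wrist_force: [0.1, -0.6, -2.3]
opening: 0.049
finger_force: 54.9
```

Contact has begun, so I'll press slightly, release, rise and head for the polished blank.

drive_tool:
  increments:
    - {"dx": 0, "dy": 0, "dz": 0.5, "ax": 0, "ay": 0, "az": 0, "jaw": 40}
    - {"dx": 0, "dy": 0, "dz": 0, "ax": 0, "ay": 0, "az": 0, "jaw": 65}
    - {"dx": 0, "dy": 0, "dz": 0, "ax": 0, "ay": 0, "az": 0, "jaw": 65}
    - {"dx": 0, "dy": 0, "dz": -5, "ax": 0, "ay": 0, "az": 0, "jaw": 65}
    - {"dx": 0, "dy": 0, "dz": -20, "ax": 0, "ay": 0, "az": 0, "jaw": 65}
    - {"dx": 0, "dy": 0, "dz": -25, "ax": 0, "ay": 0, "az": 0, "jaw": 80}
    - {"dx": 0, "dy": 0, "dz": -25, "ax": 0, "ay": 0, "az": 0, "jaw": 80}
    - {"dx": 0, "dy": 0, "dz": -5, "ax": 0, "ay": 0, "az": 0, "jaw": 80}
    - {"dx": 0, "dy": 0, "dz": 0, "ax": 0, "ay": 0, "az": 0, "jaw": 80}

```text
t: 27.7
position: [0.4038, 0.3452, 0.1731]
ee_rot: [179.6, 0.5, 178.1]
wrist_force: [-0.7, 0.7, -0.7]
opening: 0.0801
finger_force: 0.0
```

```bash
python3 - <<'E'
from h import *; from bench import r
p=r.get_image('top')
for z in (.064,.05):
  for o in rects(p,z): print(z,*o)
full(r.get_state(),[.583,.1123,.16],184.5)
E
```

```text
0.064 [0.5805 0.1113] [0.116 0.048] 4.7 0.99 [0.059 0.063 0.067] [0.5798 0.1113]
0.064 [0.5366 0.3326] [0.056 0.115] -2.1 0.0 [0.026 0.049 0.053] [0.5364 0.3327]
0.064 [0.432  0.3353] [0.056 0.055] 88.1 0.0 [0.025 0.049 0.054] [0.4334 0.3353]
0.064 [0.3597 0.3379] [0.031 0.055] -88.6 0.0 [0.027 0.049 0.053] [0.3572 0.3377]
0.05 [0.5814 0.1124] [0.117 0.049] 4.4 0.02 [0.059 0.063 0.067] [0.581  0.1123]
0.05 [0.537  0.3396] [0.05  0.116] -2.0 0.88 [0.026 0.049 0.053] [0.5366 0.34  ]
0.05 [0.4317 0.343 ] [0.053 0.05 ] 1.4 0.85 [0.025 0.049 0.054] [0.4332 0.3424]
0.05 [0.3577 0.345 ] [0.032 0.05 ] -88.6 0.87 [0.027 0.049 0.053] [0.355 0.345]
t 27.75 pos [0.4029 0.3446 0.1718] rpy [179.7   0.3 178.1] q [ 33.5  12.3 -23.2  54.1   0.   35.4] F [ 0.4 -0.9 -0.3] open 0.0799
shift(now axes) [-187.6 -226.3   11.8] shift(tgt axes) [-161.3 -245.7   11.8] rot [ 0.005  0.006 -0.112]
```

Both rough blanks lie well in the pine tray. The polished one is still at (0.580, 0.111).

drive_tool:
  increments:
    - {"dx": -11, "dy": -14, "dz": 0, "ax": 0.005, "ay": 0.006, "az": 0, "jaw": 80}
    - {"dx": -22, "dy": -26, "dz": 0, "ax": 0, "ay": 0, "az": 0, "jaw": 80}
    - {"dx": -30, "dy": -37, "dz": 0, "ax": 0, "ay": 0, "az": 0, "jaw": 80}
    - {"dx": -30, "dy": -37, "dz": 0, "ax": 0, "ay": 0, "az": 0, "jaw": 80}
    - {"dx": -30, "dy": -37, "dz": 0, "ax": 0, "ay": 0, "az": 0, "jaw": 80}
    - {"dx": -30, "dy": -37, "dz": 0, "ax": 0, "ay": 0, "az": 0, "jaw": 80}
    - {"dx": -21, "dy": -25, "dz": 4, "ax": 0, "ay": 0, "az": 0, "jaw": 80}
    - {"dx": -10, "dy": -13, "dz": 4, "ax": 0, "ay": 0, "az": -0.056, "jaw": 80}
    - {"dx": 0, "dy": 0, "dz": 4, "ax": 0, "ay": 0, "az": -0.056, "jaw": 80}
    - {"dx": 0, "dy": 0, "dz": 0, "ax": 0, "ay": 0, "az": 0, "jaw": 80}
    - {"dx": 0, "dy": 0, "dz": 0, "ax": 0, "ay": 0, "az": 0, "jaw": 80}

```text
t: 28.85
position: [0.5781, 0.1125, 0.1581]
ee_rot: [-180.0, -0.2, -175.6]
wrist_force: [0.5, 0.5, 1.8]
opening: 0.0802
finger_force: 0.0
```

```bash
python3 - <<'E'
from h import *; from bench import r
full(r.get_state(),[.5805,.1115,.105],184.6)
E
```

```text
t 28.85 pos [0.5781 0.1125 0.1581] rpy [-180.    -0.2 -175.6] q [  4.7  18.8 -16.2  55.2  -0.    0.3] F [0.5 0.5 1.8] open 0.0802
shift(now axes) [-2.6 -1.1 53.1] shift(tgt axes) [-2.4 -1.2 53.1] rot [-0.    -0.004 -0.003]
```

drive_tool:
  increments:
    - {"dx": -2, "dy": -1, "dz": 14, "ax": 0, "ay": 0, "az": 0, "jaw": 80}
    - {"dx": 0, "dy": 0, "dz": 14, "ax": 0, "ay": 0, "az": 0, "jaw": 80}
    - {"dx": 0, "dy": 0, "dz": 13, "ax": 0, "ay": 0, "az": 0, "jaw": 80}
    - {"dx": 0, "dy": 0, "dz": 11, "ax": 0, "ay": 0, "az": 0, "jaw": 80}
    - {"dx": 0, "dy": 0, "dz": 0, "ax": 0, "ay": 0, "az": 0, "jaw": 40}
    - {"dx": 0, "dy": 0, "dz": 0, "ax": 0, "ay": 0, "az": 0, "jaw": 40}
    - {"dx": 0, "dy": 0, "dz": 0, "ax": 0, "ay": 0, "az": 0, "jaw": 40}
    - {"dx": 0, "dy": 0, "dz": 0, "ax": 0, "ay": 0, "az": 0, "jaw": 40}
    - {"dx": 0, "dy": 0, "dz": 0, "ax": 0, "ay": 0, "az": 0, "jaw": 40}
    - {"dx": 0, "dy": 0, "dz": 0, "ax": 0, "ay": 0, "az": 0, "jaw": 40}
  force: 50

```text
t: 29.85
position: [0.5812, 0.1117, 0.1077]
ee_rot: [-180.0, -0.0, -175.5]
wrist_force: [0.0, 0.9, -4.0]
opening: 0.0491
finger_force: 56.1
```

drive_tool:
  increments:
    - {"dx": 0, "dy": 0, "dz": -15, "ax": 0, "ay": 0, "az": 0, "jaw": 40}
    - {"dx": 0, "dy": 0, "dz": -25, "ax": 0, "ay": 0, "az": 0, "jaw": 40}
    - {"dx": 0, "dy": 0, "dz": -25, "ax": 0, "ay": 0, "az": 0, "jaw": 40}
    - {"dx": 0, "dy": 0, "dz": -25, "ax": 0, "ay": 0, "az": 0, "jaw": 40}
    - {"dx": 0, "dy": 0, "dz": -5, "ax": 0, "ay": 0, "az": 0, "jaw": 40}
    - {"dx": 0, "dy": 0, "dz": 0, "ax": 0, "ay": 0, "az": 0, "jaw": 40}
    - {"dx": 0, "dy": 0, "dz": 0, "ax": 0, "ay": 0, "az": 0, "jaw": 40}

```text
t: 30.55
position: [0.5801, 0.1115, 0.2013]
ee_rot: [-180.0, -0.2, -175.5]
wrist_force: [-0.8, -0.9, -8.5]
opening: 0.0491
finger_force: 55.9
```

```bash
python3 - <<'E'
from h import *; from bench import r
full(r.get_state(),[*at(TD,0),.2],173.4)
E
```

```text
t 30.55 pos [0.5801 0.1115 0.2013] rpy [-180.    -0.2 -175.5] q [  4.6  16.6 -13.4  60.2  -0.    0.1] F [-0.8 -0.9 -8.5] open 0.0491
shift(now axes) [ 105.4 -444.6    1.9] shift(tgt axes) [  17.7 -456.6    1.3] rot [-0.001 -0.004  0.194]
```

drive_tool:
  increments:
    - {"dx": 4, "dy": -14, "dz": 0, "ax": 0, "ay": 0, "az": 0, "jaw": 40}
    - {"dx": 6, "dy": -27, "dz": 0, "ax": 0, "ay": 0, "az": 0, "jaw": 40}
    - {"dx": 9, "dy": -38, "dz": 0, "ax": 0, "ay": 0, "az": 0, "jaw": 40}
    - {"dx": 10, "dy": -42, "dz": 0, "ax": 0, "ay": 0, "az": 0, "jaw": 40}
    - {"dx": 10, "dy": -42, "dz": 0, "ax": 0, "ay": 0, "az": 0, "jaw": 40}
    - {"dx": 10, "dy": -42, "dz": 0, "ax": 0, "ay": 0, "az": 0, "jaw": 40}
    - {"dx": 10, "dy": -42, "dz": 0, "ax": 0, "ay": 0, "az": 0, "jaw": 40}
    - {"dx": 10, "dy": -42, "dz": 0, "ax": 0, "ay": 0, "az": 0, "jaw": 40}
    - {"dx": 10, "dy": -42, "dz": 0, "ax": 0, "ay": 0, "az": 0, "jaw": 40}
    - {"dx": 10, "dy": -42, "dz": 0, "ax": 0, "ay": 0, "az": 0, "jaw": 40}
    - {"dx": 8, "dy": -34, "dz": 0, "ax": 0, "ay": 0, "az": 0, "jaw": 40}
    - {"dx": 5, "dy": -24, "dz": 0, "ax": 0, "ay": 0, "az": 0, "jaw": 40}
    - {"dx": 3.4, "dy": -13.6, "dz": 5, "ax": 0, "ay": 0, "az": 0.097, "jaw": 40}
    - {"dx": 0, "dy": 0, "dz": 15, "ax": 0, "ay": 0, "az": 0.097, "jaw": 40}
    - {"dx": 0, "dy": 0, "dz": 20, "ax": 0, "ay": 0, "az": 0, "jaw": 40}
    - {"dx": 0, "dy": 0, "dz": 20, "ax": 0, "ay": 0, "az": 0, "jaw": 40}
    - {"dx": 0, "dy": 0, "dz": 12, "ax": 0, "ay": 0, "az": 0, "jaw": 40}
    - {"dx": 0, "dy": 0, "dz": 0, "ax": 0, "ay": 0, "az": 0, "jaw": 40}
    - {"dx": 0, "dy": 0, "dz": 0, "ax": 0, "ay": 0, "az": 0, "jaw": 40}

```text
t: 32.45
position: [0.5107, -0.3398, 0.1305]
ee_rot: [-180.0, -0.1, 173.4]
wrist_force: [0.4, 0.8, -6.5]
opening: 0.0493
finger_force: 55.6
```

```bash
python3 - <<'E'
from h import *; from bench import r
full(r.get_state(),[*at(TD,0),.0937],173.4)
E
```

```text
t 32.45 pos [ 0.5107 -0.3398  0.1305] rpy [-1.800e+02 -1.000e-01  1.734e+02] q [-39.7  22.6 -14.5  53.   -0.1 -33. ] F [ 0.4  0.8 -6.5] open 0.0493
shift(now axes) [ 0.6 -0.3 36.8] shift(tgt axes) [ 0.7 -0.3 36.8] rot [-0.    -0.002 -0.   ]
```

drive_tool:
  increments:
    - {"dx": 0, "dy": 0, "dz": 9, "ax": 0, "ay": 0, "az": 0, "jaw": 40}
    - {"dx": 0, "dy": 0, "dz": 9, "ax": 0, "ay": 0, "az": 0, "jaw": 40}
    - {"dx": 0, "dy": 0, "dz": 7, "ax": 0, "ay": 0, "az": 0, "jaw": 40}
    - {"dx": 0, "dy": 0, "dz": 4, "ax": 0, "ay": 0, "az": 0, "jaw": 40}
    - {"dx": 0, "dy": 0, "dz": 2, "ax": 0, "ay": 0, "az": 0, "jaw": 40}
    - {"dx": 0, "dy": 0, "dz": 1, "ax": 0, "ay": 0, "az": 0, "jaw": 40}
    - {"dx": 0, "dy": 0, "dz": 0, "ax": 0, "ay": 0, "az": 0, "jaw": 40}
    - {"dx": 0, "dy": 0, "dz": 0, "ax": 0, "ay": 0, "az": 0, "jaw": 40}

```text
t: 33.25
position: [0.5114, -0.3401, 0.0993]
ee_rot: [-179.9, -0.0, 173.4]
wrist_force: [-0.2, -0.6, -7.1]
opening: 0.0494
finger_force: 55.8
```

drive_tool:
  increments:
    - {"dx": 0, "dy": 0, "dz": 2, "ax": 0, "ay": 0, "az": 0, "jaw": 40}
    - {"dx": 0, "dy": 0, "dz": 2, "ax": 0, "ay": 0, "az": 0, "jaw": 40}
    - {"dx": 0, "dy": 0, "dz": 1, "ax": 0, "ay": 0, "az": 0, "jaw": 40}
    - {"dx": 0, "dy": 0, "dz": 0.7, "ax": 0, "ay": 0, "az": 0, "jaw": 40}
    - {"dx": 0, "dy": 0, "dz": 0, "ax": 0, "ay": 0, "az": 0, "jaw": 40}

```text
t: 33.75
position: [0.5113, -0.34, 0.0937]
ee_rot: [-180.0, -0.0, 173.4]
wrist_force: [-1.0, 0.8, -3.3]
opening: 0.0489
finger_force: 56.1
```

drive_tool:
  increments:
    - {"dx": 0, "dy": 0, "dz": 0.6, "ax": 0, "ay": 0, "az": 0, "jaw": 40}
    - {"dx": 0, "dy": 0, "dz": 0, "ax": 0, "ay": 0, "az": 0, "jaw": 65}
    - {"dx": 0, "dy": 0, "dz": 0, "ax": 0, "ay": 0, "az": 0, "jaw": 65}
    - {"dx": 0, "dy": 0, "dz": -5, "ax": 0, "ay": 0, "az": 0, "jaw": 65}
    - {"dx": 0, "dy": 0, "dz": -20, "ax": 0, "ay": 0, "az": 0, "jaw": 65}
    - {"dx": 0, "dy": 0, "dz": -25, "ax": 0, "ay": 0, "az": 0, "jaw": 65}
    - {"dx": 0, "dy": 0, "dz": -35, "ax": 0, "ay": 0, "az": 0, "jaw": 65}
    - {"dx": 0, "dy": 0, "dz": -35, "ax": 0, "ay": 0, "az": 0, "jaw": 65}
    - {"dx": 0, "dy": 0, "dz": -35, "ax": 0, "ay": 0, "az": 0, "jaw": 65}
    - {"dx": 0, "dy": 0, "dz": 0, "ax": 0, "ay": 0, "az": 0, "jaw": 65}

```text
t: 34.75
position: [0.5142, -0.3422, 0.2549]
ee_rot: [-179.6, 0.6, 173.4]
wrist_force: [0.8, -1.5, 0.1]
opening: 0.0649
finger_force: 0.0
```

```bash
python3 - <<'E'
from h import *; from bench import r
for n in('top','side'):
  p=r.get_image(n)
  for o in rects(p,.05): print(n,*o)
cv2.imwrite('pics/s4.png',p['image'][:,:,::-1])
E
```

```text
top [0.5375 0.3401] [0.049 0.117] -2.2 0.87 [0.026 0.049 0.053] [0.537 0.34 ]
top [ 0.5123 -0.337 ] [0.052 0.118] -6.9 0.84 [0.026 0.048 0.053] [ 0.5097 -0.3348]
top [0.4    0.3439] [0.05  0.118] -2.0 0.87 [0.025 0.049 0.053] [0.3998 0.3441]
side [ 0.5094 -0.3262] [0.06  0.116] -6.3 0.44 [0.012 0.039 0.05 ] [ 0.5097 -0.3263]
side [0.5355 0.3455] [0.054 0.118] -2.2 0.65 [0.014 0.048 0.05 ] [0.5335 0.3463]
side [0.3994 0.3493] [0.054 0.118] -2.0 0.68 [0.014 0.048 0.05 ] [0.3975 0.3502]
```

View pics/s4.png

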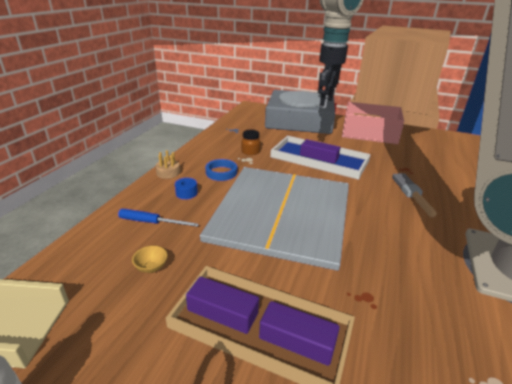

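The two rough blanks are in the pine tray at (222,304) and (300,331), and the polished one is in the blue-floored tray at (320,151). The bystanders are where they were, so I'm handing in.

```bash
python3 -c "
from bench import r
print(r.job_done())"
```

```text
the job is handed in; nothing more can be done
None
```

Job handed in, no verdict returned: the slot_1 blank is in the blue-floored tray as polished (drag about 0.23 of load, not the expected 0.08, but the other two gave 0.6–0.7), and the slot_2 and slot_3 blanks are in the pine tray as rough.

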